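# Put the mixed-up lids back on their cast candle pots

## Robot

A 6-joint arm with a two-finger parallel gripper is mounted at the origin on a cart in front of the work surface, level with it; the furniture and walls round the work are solid. World frame = base frame: x ahead of the robot, y to its left, z up, the work surface at z = 0. Lengths are in m, angles in rad, forces in N, time in s.
With the tool pointing down it reaches from about 0.3 to 0.875 m from the base axis. Payload 6.4 kg.
Tool frame: the origin (TCP) lies midway between the tips of the shut fingers; the grasp point (between the pads) lies 19 mm behind it (ctrl.tcp_to_grasp is the distance from the TCP to the grasp point, in m); z points along the fingers, y is the direction in which the jaws open and shut (so a half turn about z gives the same grasp; the last joint's range is limited). The gripper opens to 85 mm and grips with 20 to 120 N. Pads are 22 mm wide; open, the fingers measure 114 mm over their backs; the gripper's body (76 mm by 85 mm) begins 54 mm behind the grasp point. The pads swing forward as they close: fully open they stand 13 mm farther back than shut.
Start: joints at [-1.45, 0.181, 1.607, -0, 1.354, -0.206], TCP at [0.185, -0.545, 0.231] pointing down, gripper open.
Joint ranges: [-2.99, 2.99], [-0.89, 2.07], [0.3, 2.58], [-1.14, 4.28], [0, 2.63], [-3.12, 3.12]. Speed limits (rad/s): [2.57, 2.57, 3.01, 3.14, 3.14, 3.14].

## Interface

Orientations are given as a unit quaternion [w, x, y, z].
In Python, from bench import monitor, imaging, order, spotter, ctrl gives the robot as it stands.
- The arm moves only by the shell command python3 -m pendant 'ROWS'. ROWS is JSON, a list that holds one entry, the list of rows, each a list of 5 numbers: the shift along the world's x, y, z in mm, then the turn about the world's z in degrees, then the finger opening in mm, from 0 to 85.4. A call has 1 to 8 rows; each row shifts and turns the commanded pose from where the row before left it; what a row does not reach is not made up. A row lasts 1/8 s, in which the tool goes at most 62.5 mm and 10.7 degrees, less where a joint would pass 70% of its speed; a pose out of reach is approached as far as the arm can. A call with a gripper value outside its range is refused whole. The fingers move at their own pace and stop on an object; the grip force is fixed at half the most. Time passes only in rows, so rows that do not move let the fingers close. It gives the time, the measured TCP pose, the force and the opening at its end, in the units of the state.
- monitor.get_obs(): the state, without advancing time (a new reading comes with each control period).
- imaging.camera(name): name is "scene" or "top"; returns a dict with "img" (420x560x3 uint8, red, green, blue), "vfov" (degrees; the focal length in pixels is half the picture's height over the tangent of half this angle, whatever the lens; pixels are square), "cx", "cy" (the principal point, pixels), "origin" and "orientation" of the camera in the world. Camera axes: x right, y down, z forward; pixel columns grow to the right and rows downward; lengths in m; the calibration is good to about 2 mm. A picture is of the moment at which its call begins. There is no depth.
- order.hand_in(): hands the job in, once; it reports no verdict.
Trained networks look in the newest picture that a camera, given by its name, has taken for a name from the list of things; names that differ only in an ending like _2 or _b are one class to them, and where a whole thing is asked for, a point or a joint stands for the part that bears it (a point fixed in the world has none). Each returns a list of dicts, best first, with "confidence" (0 to 1); they miss things now and then, are a little off and sometimes report something else, mostly with a low value. They report only what shows in the picture. A call takes as long as a camera call.
- spotter.recognise(camera, thing): "at" ([x, y, z] in m, in the coordinates of the camera as it stood for that picture, good to about 4 mm: the middle of the surface that is visible of it).
- spotter.tip_of(camera, thing): "at" ([x, y, z] in m, in the coordinates of the camera as it stood for that picture, good to about 4 mm: a listed point, or the origin of a listed thing).
The state is a dict: "time_s": time; "q": joint angles; "dq": joint speeds; "joint_efforts": joint torques, N m; "eef_pos": TCP position; "eef_rot": TCP orientation; "wrist_force": force on the tool from outside, world axes, zero at the start; "torque": the same for the moment, N m; "opening": opening from 0.0 (shut) to 1.0 (fully open).
Only numpy, scipy, OpenCV 4.12 (cv2) and the standard library are available. Lean on these libraries where they do the work, as an engineer would, in place of code of your own. Each camera call takes 0.05 s, during which the arm holds its last target. There are 200 camera calls.

## Task

The lids of the three cast candle pots have been put on the wrong pots: give every pot the lid of its own shape (round, square, six-sided), fully seated and set down gently, not dropped, with the straight sides of lid and pot parallel. The bench is gritty, so lay a lid aside only on the cork mat, never on the bench, and leave the pots standing where they are.

Things in the scene. Friction and masses are not known exactly. Their poses are not given: they have to be found in the camera images.
- pot_round: Grey cast candle pot, round outside, 84 mm across. 64 mm high, 0.6 kg, stands loose on the bench. Round bore in its middle, alike in all pots: 46 mm across, 52 mm deep, mouth bevelled to 51 mm. Origin: centre of the underside, z up. Wears the square lid at the start.
- pot_square: Grey cast candle pot, 84 mm square outside. 64 mm high, 0.6 kg, stands loose on the bench. Round bore in its middle, alike in all pots: 46 mm across, 52 mm deep, mouth bevelled to 51 mm. Origin: centre of the underside, z up; x and y stand square to its flat sides. Wears the six-sided lid at the start.
- pot_hex: Grey cast candle pot, six-sided outside, 84 mm over the flats. 64 mm high, 0.6 kg, stands loose on the bench. Round bore in its middle, alike in all pots: 46 mm across, 52 mm deep, mouth bevelled to 51 mm. Origin: centre of the underside, z up; x stands square to one flat, the others follow every 60 degrees. Wears the round lid at the start.
- lid_round: Grey cast lid, round, 68 mm across. 10 mm plate; tapered round plug below, 14 mm long, 43 mm to 31 mm across, fits every bore; round beech knob on top, 20 mm across, 24 mm high. 0.12 kg. Origin: centre of the plug's end, z up: plate 14 to 24 mm, knob 24 to 48 mm above it; 50 mm above the pot's origin when seated.
- lid_square: Grey cast lid, 68 mm square. 10 mm plate; tapered round plug below, 14 mm long, 43 mm to 31 mm across, fits every bore; round beech knob on top, 20 mm across, 24 mm high. 0.12 kg. Origin: centre of the plug's end, z up: plate 14 to 24 mm, knob 24 to 48 mm above it; 50 mm above the pot's origin when seated; x and y stand square to its flat sides.
- lid_hex: Grey cast lid, six-sided, 68 mm over the flats. 10 mm plate; tapered round plug below, 14 mm long, 43 mm to 31 mm across, fits every bore; round beech knob on top, 20 mm across, 24 mm high. 0.12 kg. Origin: centre of the plug's end, z up: plate 14 to 24 mm, knob 24 to 48 mm above it; 50 mm above the pot's origin when seated; x stands square to one flat, others every 60 degrees.
- cork_mat: Cork mat lying fixed on the bench, 110 x 110 mm, 8 mm thick, bare at the start: the spot to lay a lid aside. Origin: centre of its underside, on the bench, z up, so its top is 8 mm above the origin.

How it is judged:
By the outcome, as a careful person would: the job done as asked, in the order asked, and still so for the second after the job is handed in, with the robot touching nothing.
It also fails if it takes over 104 s, if anything falls off the work surface, if the arm or the gripper's body presses on something with over 40 N, if the wrist force passes 120 N, or if a joint passes its speed limit or range.

## Working session

There is one attempt and no reset: what is moved stays moved. The work goes in short steps, Python scripts to look and compute and a shell command to move; the robot and the scene stay as the last step left them, time stands still between calls to the robot, and variables do not carry over. Pictures are saved under pics/ and viewed, about 12 in all and at most 16, crops included, and the job is handed in when it is done.

```bash
ls; mkdir -p pics
cat > h.py <<'E'
import numpy as np, cv2
from scipy.spatial.transform import Rotation as R
from bench import monitor, imaging, order, spotter, ctrl
def rot(c):
    o=np.array(c["orientation"],float)
    return o if o.shape==(3,3) else R.from_quat(np.r_[o[1:],o[0]]).as_matrix()
def f(c): return c["img"].shape[0]/2/np.tan(np.radians(c["vfov"])/2)
def toworld(c,p): return rot(c)@np.array(p)+np.array(c["origin"])
def proj(c,P):
    p=(np.atleast_2d(P)-np.array(c["origin"]))@rot(c); return p[:,:2]/p[:,2:]*f(c)+[c["cx"],c["cy"]]
def ray(c,uv,z):
    d=rot(c)@np.r_[(np.array(uv,float)-[c["cx"],c["cy"]])/f(c),1]; o=np.array(c["origin"]); return o+d*(z-o[2])/d[2]
def save(c,n,box=None,s=1):
    im=c["img"][...,::-1]
    if box: im=im[box[1]:box[3],box[0]:box[2]]
    cv2.imwrite("pics/"+n,cv2.resize(im,None,fx=s,fy=s,interpolation=cv2.INTER_CUBIC))
E
cat > a.py <<'E'
from h import *
for n in ["top","scene"]:
    c=imaging.camera(n); save(c,n+"0.png"); print(n,c["origin"],c["orientation"],c["vfov"],c["cx"],c["cy"])
    for t in ["pot_round","pot_square","pot_hex","lid_round","lid_square","lid_hex","cork_mat"]:
        for m in (spotter.recognise,spotter.tip_of):
            print(t,m.__name__,[(np.round(toworld(c,d["at"]),3).tolist(),round(d["confidence"],2)) for d in m(n,t)[:2]])
o=monitor.get_obs(); print(o["time_s"],o["eef_pos"],o["eef_rot"],o["opening"],ctrl.tcp_to_grasp)
E
python3 a.py
```

```text
pics
top [ 0.50013567 -0.07943934  0.89619397] [-0.0182949   0.71345678 -0.70022829  0.01802976] 54.55033626067911 279.0933363266037 207.1378327876194
pot_round call [([0.464, 0.057, 0.065], 0.64)]
pot_round call [([0.458, 0.087, -0.001], 0.92)]
pot_square call [([0.466, -0.258, 0.005], 0.74), ([0.458, -0.069, 0.063], 0.65)]
pot_square call [([0.456, -0.066, 0.001], 0.75)]
pot_hex call [([0.592, -0.212, 0.064], 0.68)]
pot_hex call [([0.603, -0.224, 0.002], 0.61)]
lid_round call [([0.608, -0.222, 0.073], 0.91)]
lid_round call [([0.609, -0.226, 0.051], 0.66), ([0.455, -0.067, -0.001], 0.52)]
lid_square call [([0.46, 0.084, 0.076], 0.62)]
lid_square call [([0.458, 0.089, 0.053], 0.92)]
lid_hex call [([0.455, -0.068, 0.08], 0.58), ([0.594, -0.21, 0.065], 0.41)]
lid_hex call [([0.453, -0.066, 0.055], 0.94)]
cork_mat call [([0.466, -0.255, 0.007], 0.63)]
cork_mat call [([0.464, -0.257, -0.005], 0.96)]
scene [ 0.06561133 -0.7021177   0.43852236] [-0.51029546  0.79509226 -0.27629922  0.17631105] 55.308689607955785 285.6509849034258 216.0435928015944
pot_round call []
pot_round call []
pot_square call []
pot_square call []
pot_hex call []
pot_hex call [([0.605, -0.228, 0.002], 0.48)]
lid_round call [([0.615, -0.238, 0.074], 0.54)]
lid_round call [([0.607, -0.228, 0.05], 0.61)]
lid_square call []
lid_square call []
lid_hex call []
lid_hex call []
cork_mat call [([0.423, -0.261, 0.008], 0.55)]
cork_mat call [([0.468, -0.254, 0.001], 0.91)]
1.5 [ 0.18459047 -0.54458227  0.23129864] [6.82316022e-06 9.86681488e-01 1.62664199e-01 6.00708218e-06] 0.9986056290695378 0.0187
```

View pics/top0.png

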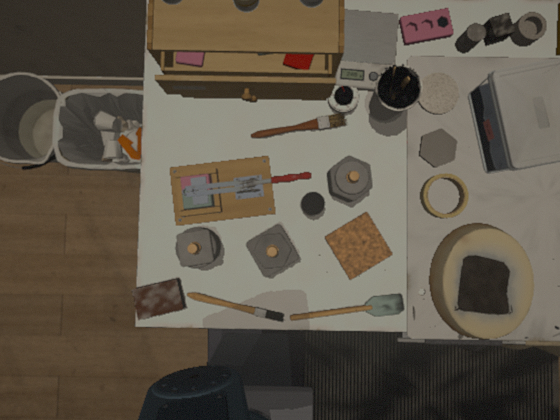

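View pics/scene0.png

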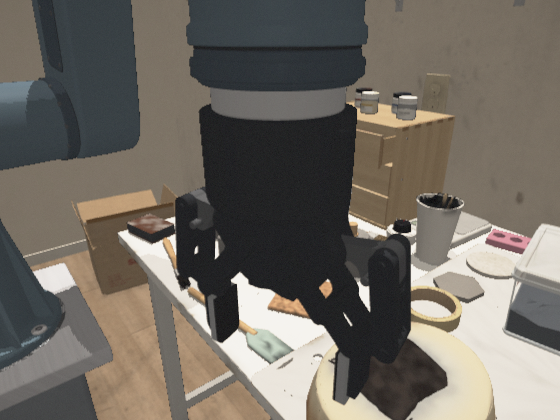

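The top view shows the round pot with the square lid at about (198,247), the square pot with the hex lid at (272,251), and the hex pot with the round lid at (350,181). The mat is at (358,245), and there is a black jar at (312,204). In the scene view the gripper blocks most of the bench. Next I'll zoom in for angles.

```bash
cat > b.py <<'E'
from h import *
ims=[imaging.camera("top") for _ in range(6)]
c=ims[0]; c["img"]=np.mean([i["img"] for i in ims],0); g=np.clip(c["img"]*1.6,0,255).astype(np.uint8); c["img"]=g
np.save("top.npy",g)
a=[g[y-45:y+45,x-45:x+45,::-1] for x,y in [(198,247),(272,251),(350,181),(358,245)]]
a=[cv2.resize(i,(400,300) if 0 else (300,300),interpolation=cv2.INTER_CUBIC) for i in a]
cv2.imwrite("pics/crops.png",np.vstack([np.hstack(a[:2]),np.hstack(a[2:])]))
E
python3 b.py
```

```text
(no output)
```

View pics/crops.png

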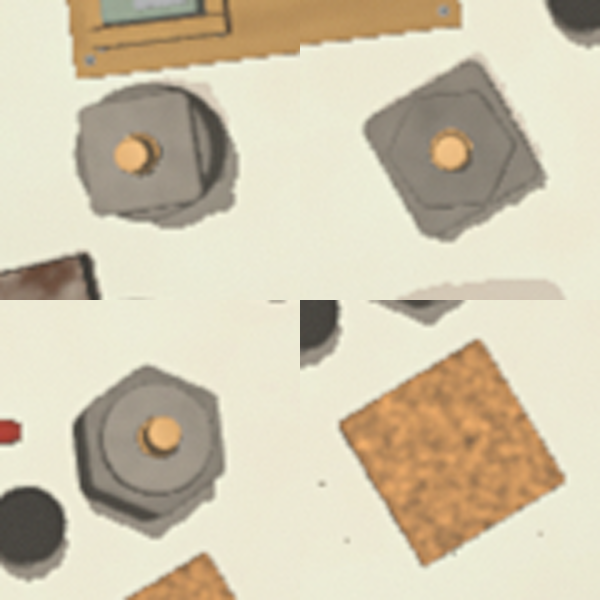

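The crops show the poses clearly. The square lid is turned slightly, and the square pot and the mat both sit at about 30°. I'll fit the outlines for precise poses.

```bash
cat > fit.py <<'E'
from h import *
from scipy.optimize import differential_evolution
def outline(n,across,x,y,z,th,off=0):
    P=[];N=[]
    if n==0:
        a=np.linspace(0,2*np.pi,60,endpoint=False); d=np.c_[np.cos(a),np.sin(a)]; p=d*across/2; t=np.c_[-d[:,1],d[:,0]]
    else:
        h=across/2; L=h*np.tan(np.pi/n)*0.75; s=np.linspace(-L,L,20); p=[];t=[]
        for k in range(n):
            a=th+2*np.pi*k/n; nn=np.array([np.cos(a),np.sin(a)]); tt=np.array([-nn[1],nn[0]])
            p.append(h*nn+s[:,None]*tt); t.append(np.tile(tt,(20,1)))
        p=np.vstack(p);t=np.vstack(t)
    return np.c_[p+[x,y],np.full(len(p),z)],np.c_[t,0*t[:,:1]]
def fit(c,n,across,x0,y0,z,r=0.01,th0=None,dth=None):
    g=cv2.GaussianBlur(cv2.cvtColor(np.uint8(c["img"]),cv2.COLOR_RGB2GRAY).astype(np.float32),(0,0),.8)
    g=np.minimum(g,170)   # background no brighter than this
    gx=cv2.Sobel(g,cv2.CV_32F,1,0)/8; gy=cv2.Sobel(g,cv2.CV_32F,0,1)/8
    def cost(v):
        P,T=outline(n,across,v[0],v[1],z,v[2] if n else 0)
        uv=proj(c,P); w=proj(c,P+T*1e-3)-uv; w/=np.linalg.norm(w,axis=1)[:,None]
        m=lambda G:cv2.remap(G,uv[:,0].astype(np.float32)[None],uv[:,1].astype(np.float32)[None],cv2.INTER_LINEAR)[0]
        e=np.abs(m(gx)*w[:,1]-m(gy)*w[:,0]); return -np.mean(np.minimum(e,10))
    per=2*np.pi/n if n else 1
    b=[(x0-r,x0+r),(y0-r,y0+r),(0,per) if th0 is None else (th0-dth,th0+dth)]
    s=differential_evolution(cost,b,seed=1,popsize=20,maxiter=120,tol=1e-6); v=s.x
    return round(v[0],4),round(v[1],4),round(np.degrees(v[2])%np.degrees(per),1) if n else None,round(-s.fun,2)
E
cat > c.py <<'E'
from fit import *
c=imaging.camera("top"); c["img"]=np.load("top.npy")
L=[("pot_round",0,.084,.458,.087,.064),("lid_square",4,.068,.458,.087,.074),("pot_square",4,.084,.456,-.067,.064),("lid_hex",6,.068,.454,-.067,.074),("pot_hex",6,.084,.604,-.225,.064),("lid_round",0,.068,.606,-.225,.074),("mat",4,.11,.465,-.256,.008)]
im=cv2.resize(c["img"][130:300,150:410,::-1],None,fx=3,fy=3,interpolation=cv2.INTER_CUBIC)
for n,k,a,x,y,z in L:
    v=fit(c,k,a,x,y,z); print(n,v)
    for p in proj(c,outline(k,a,v[0],v[1],z,np.radians(v[2] or 0))[0]): cv2.circle(im,tuple(int(round(q)) for q in ((p-[150,130])+.5)*3-.5),1,(0,0,255),-1)
for col,(u,v) in {"sq":(198-45+132/3.33,202+152/3.33),"hex":(227+150/3.33,206+150/3.33),"rd":(305+162/3.33,136+132/3.33)}.items(): print(col,ray(c,(u,v),.098))
cv2.imwrite("pics/fit.png",im)
E
python3 c.py
```

```text
pot_round (np.float64(0.4574), np.float64(0.0896), None, np.float64(8.63))
lid_square (np.float64(0.4608), np.float64(0.0925), np.float64(11.9), np.float64(7.89))
pot_square (np.float64(0.4532), np.float64(-0.0678), np.float64(31.3), np.float64(10.0))
lid_hex (np.float64(0.4577), np.float64(-0.0601), np.float64(1.9), np.float64(4.59))
pot_hex (np.float64(0.6051), np.float64(-0.2247), np.float64(39.1), np.float64(9.47))
lid_round (np.float64(0.6092), np.float64(-0.2279), None, np.float64(7.64))
mat (np.float64(0.4662), np.float64(-0.2515), np.float64(32.0), np.float64(6.54))
sq [0.45884352 0.08851477 0.098     ]
hex [ 0.45513569 -0.0666088   0.098     ]
rd [ 0.60605295 -0.2244547   0.098     ]
```

View pics/fit.png

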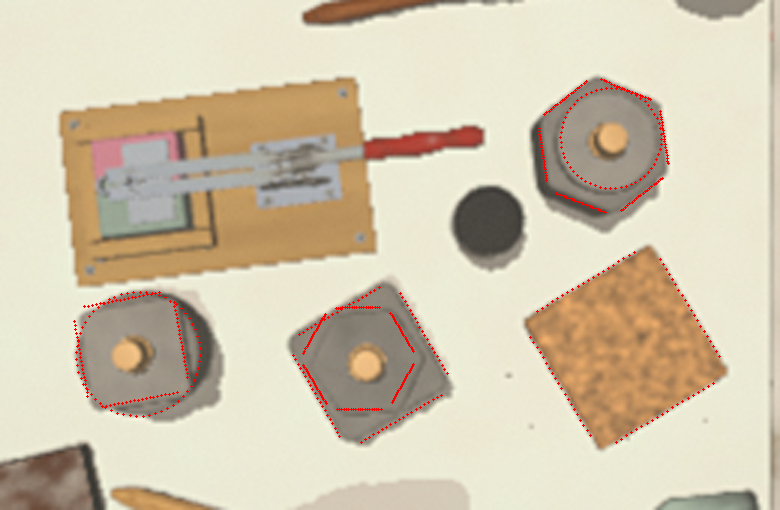

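Pots and mat fit well, but the lid fits were pulled off towards the pot edges. Lids are centred in the bores to within 1.5 mm, so I'll refit them near the pot centres.

```bash
sed -i 's/,170)/,CAP)/; s/^def outline/CAP=170\ndef outline/' fit.py
cat > d.py <<'E'
import fit as F; from fit import *
c=imaging.camera("top"); c["img"]=np.load("top.npy")
for cap in (130,150,170):
    F.CAP=cap
    for z in (.072,.074):
        print(cap,z,fit(c,4,.068,.4584,.0890,z,.0025),fit(c,6,.068,.4545,-.0672,z,.0025),fit(c,4,.084,.4545,-.067,.064,.004),fit(c,6,.084,.605,-.2247,.064,.004))
E
python3 d.py | sed 's/np.float64//g'
```

```text
130 0.072 ((0.4583), (0.0915), (9.0), (3.18)) ((0.4568), (-0.0682), (6.5), (2.31)) ((0.4505), (-0.063), (39.7), (0.6)) ((0.6074), (-0.2261), (38.1), (3.54))
130 0.074 ((0.4585), (0.0914), (8.1), (3.16)) ((0.4568), (-0.0679), (5.7), (2.29)) ((0.4505), (-0.063), (39.7), (0.6)) ((0.6074), (-0.2261), (38.1), (3.54))
150 0.072 ((0.4609), (0.0914), (10.5), (6.07)) ((0.457), (-0.0691), (7.1), (3.47)) ((0.4532), (-0.0664), (31.0), (6.61)) ((0.6024), (-0.2237), (38.1), (7.85))
150 0.074 ((0.4609), (0.0915), (11.1), (6.18)) ((0.457), (-0.0691), (7.1), (3.44)) ((0.4532), (-0.0664), (31.0), (6.61)) ((0.6024), (-0.2237), (38.1), (7.85))
170 0.072 ((0.4609), (0.0915), (10.9), (7.36)) ((0.457), (-0.0694), (7.2), (3.54)) ((0.4532), (-0.068), (30.9), (10.0)) ((0.6051), (-0.2247), (39.2), (9.47))
170 0.074 ((0.4608), (0.0915), (11.3), (7.57)) ((0.457), (-0.0694), (7.2), (3.51)) ((0.4532), (-0.068), (30.9), (10.0)) ((0.6051), (-0.2247), (39.2), (9.47))
```

```bash
python3 -m pendant '[[[42,32,0,0,50],[42,32,0,0,50],[42,32,0,0,50],[42,32,0,0,50],[42,32,0,0,50],[42,32,0,0,50],[42,32,0,0,50],[42,32,0,0,50]]]'; python3 -m pendant '[[[42.5,32,0,0,50],[42.5,32,-20,0,50],[0,0,-35,0,50],[0,0,-20,0,50],[0,0,0,0,50]]]'
```

```text
time_s: 2.9
eef_pos: [0.5219, -0.2874, 0.2315]
eef_rot: [0.0, 0.987, 0.163, 0.0]
wrist_force: [1.0, -1.0, -0.7]
opening: 0.583
time_s: 3.52
eef_pos: [0.6041, -0.2243, 0.1543]
eef_rot: [-0.001, 0.987, 0.162, -0.002]
wrist_force: [0.2, -0.2, 0.2]
opening: 0.586
```

```bash
python3 -m pendant '[[[1,0,-35,0,50],[0,0,-25,0,50],[0,0,-12,0,50],[0,0,-3,0,50],[0,0,0,0,50],[0,0,0,0,50]]]'
python3 - <<'E'
from h import *
save(imaging.camera("scene"),"g1.png")
E
```

```text
time_s: 4.28
eef_pos: [0.6074, -0.2251, 0.0827]
eef_rot: [0.001, 0.987, 0.163, 0.001]
wrist_force: [0.2, 0.1, -0.2]
opening: 0.586
```

View pics/g1.png

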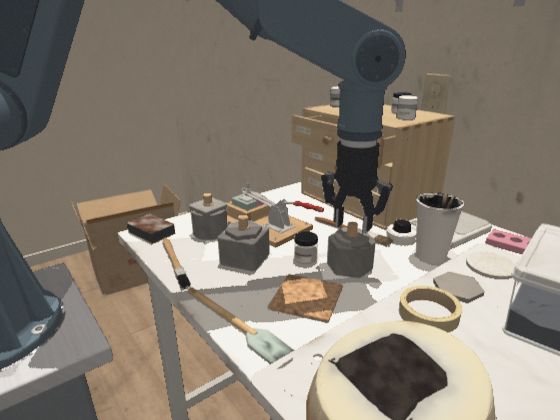

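The fingers (tips at about 337 and 368, row 228) straddle the knob at (352,230). I'll go down a little and close.

```bash
python3 -m pendant '[[[0,0,-4,0,50],[0,0,0,0,10],[0,0,0,0,10],[0,0,0,0,10],[0,0,0,0,10],[0,0,0,0,10]]]'; python3 -m pendant '[[[0,0,3,0,10],[0,0,8,0,10],[0,0,15,0,10],[0,0,25,0,10],[0,0,30,0,10],[0,0,0,0,10]]]'
python3 - <<'E'
from h import *
save(imaging.camera("scene"),"g2.png",(200,120,460,320),3)
E
```

```text
time_s: 5.08
eef_pos: [0.6067, -0.2246, 0.0774]
eef_rot: [0.0, 0.987, 0.163, 0.0]
wrist_force: [-0.5, 0.4, 0.9]
opening: 0.209
time_s: 5.82
eef_pos: [0.6087, -0.2258, 0.1624]
eef_rot: [0.002, 0.987, 0.163, 0.003]
wrist_force: [-0.3, -0.4, -1.6]
opening: 0.213
```

View pics/g2.png

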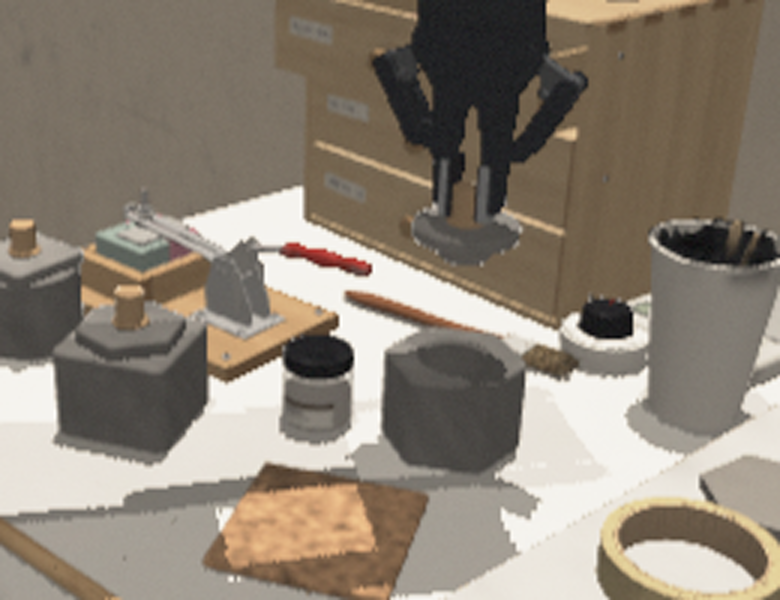

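The lid hangs level in the grip, clear of the hex pot. Next I'll carry it to the mat.

```bash
python3 -m pendant '[[[-35,-7,0,0,10],[-35,-7,0,0,10],[-35,-7,0,0,10],[-35,-8,0,0,10],[0,0,-30,0,10],[0,0,-40,0,10],[0,0,-30,0,10],[0,0,-10,0,10]]]'; python3 -m pendant '[[[0,0,-5,0,10],[0,0,0,0,10],[0,0,0,0,10]]]'
```

```text
time_s: 6.88
eef_pos: [0.4645, -0.2518, 0.0452]
eef_rot: [-0.002, 0.987, 0.163, -0.002]
wrist_force: [0.6, 0.2, -1.2]
opening: 0.205
time_s: 7.25
eef_pos: [0.4673, -0.2541, 0.0444]
eef_rot: [0.001, 0.987, 0.163, 0.001]
wrist_force: [0.8, -0.7, -1.9]
opening: 0.21
```

```bash
python3 -m pendant '[[[0,0,-3,0,10],[0,0,-2,0,10],[0,0,-1,0,10],[0,0,-1,0,10],[0,0,0,0,10],[0,0,0,0,10]]]'; python3 -m pendant '[[[0,0,-0.5,0,10],[0,0,-0.5,0,10],[0,0,-0.5,0,10],[0,0,0,0,10]]]'
```

```text
time_s: 8.0
eef_pos: [0.4666, -0.2536, 0.0363]
eef_rot: [0.0, 0.987, 0.163, -0.0]
wrist_force: [0.6, 0.1, -1.6]
opening: 0.204
time_s: 8.5
eef_pos: [0.4667, -0.2536, 0.0354]
eef_rot: [0.0, 0.987, 0.163, 0.0]
wrist_force: [-2.4, 1.3, 5.3]
opening: 0.208
```

Contact shows as +5 N. I'll release, then go to the hex lid.

```bash
python3 -m pendant '[[[0,0,0,0,50],[0,0,0,0,50],[0,0,0,0,50],[0,0,15,0,50],[0,0,35,0,50],[0,0,40,0,50],[0,0,25,0,50],[-2,36,0,0,50]]]'; python3 -m pendant '[[[-2,38,0,0,50],[-3,38,0,0,50],[-2,37,0,0,50],[-2,37,0,0,50],[0,0,-25,0,50],[0,0,-20,0,50],[0,0,0,0,50],[0,0,0,0,50]]]'
python3 - <<'E'
from h import *
c=imaging.camera("scene");save(c,"g3.png",(180,150,400,330),3)
print(proj(c,monitor.get_obs()["eef_pos"]))
E
```

```text
time_s: 9.5
eef_pos: [0.4667, -0.2203, 0.154]
eef_rot: [0.003, 0.987, 0.161, 0.003]
wrist_force: [-0.4, -0.0, -0.1]
opening: 0.582
time_s: 10.5
eef_pos: [0.4563, -0.0679, 0.106]
eef_rot: [0.0, 0.987, 0.163, 0.001]
wrist_force: [0.1, 0.3, 1.3]
opening: 0.587
[[243.50868799 212.94260024]]
```

View pics/g3.png

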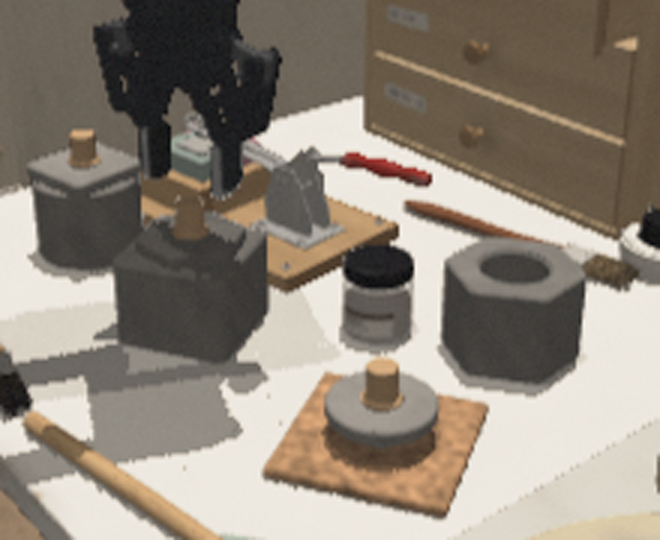

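Round lid sits well on the mat. The jaws (columns 153 and 228 in the crop) are centred on the hex lid's knob at 190.

```bash
python3 -m pendant '[[[-1,0,-18,0,50],[0,1,-10,0,50],[0,0,0,0,50],[0,0,0,0,10],[0,0,0,0,10],[0,0,0,0,10],[0,0,0,0,10],[0,0,0,0,10]]]'; python3 -m pendant '[[[0,0,3,0,10],[0,0,8,0,10],[0,0,20,0,10],[0,0,30,0,10],[0,0,25,0,10],[0,0,0,0,10],[0,0,0,0,10]]]'
```

```text
time_s: 11.55
eef_pos: [0.4552, -0.0669, 0.0776]
eef_rot: [0.0, 0.987, 0.163, 0.001]
wrist_force: [-1.7, -0.5, 6.6]
opening: 0.21
time_s: 12.42
eef_pos: [0.454, -0.0663, 0.1619]
eef_rot: [-0.0, 0.987, 0.163, -0.0]
wrist_force: [-0.0, -0.6, -2.3]
opening: 0.207
```

```bash
python3 -m pendant '[[[25,-26,0,-5,10],[25,-26,0,-5,10],[25,-26,0,-5,10],[25,-26,0,-5,10],[25,-27,0,-5,10],[25,-27,0,-2.4,10],[0,0,0,0,10],[0,0,0,0,10]]]'; python3 -m pendant '[[[0,0,-30,0,10],[0,0,-25,0,10],[0,0,0,0,10],[0,0,0,0,10]]]'
python3 - <<'E'
from h import *
c=imaging.camera("scene");save(c,"g4.png",(240,130,460,295),3)
E
```

```text
time_s: 13.42
eef_pos: [0.6033, -0.2236, 0.1607]
eef_rot: [-0.001, 0.997, -0.075, -0.002]
wrist_force: [-0.6, 1.1, -1.7]
opening: 0.209
time_s: 13.92
eef_pos: [0.6048, -0.2242, 0.1087]
eef_rot: [0.0, 0.997, -0.075, 0.0]
wrist_force: [-0.2, 0.5, -0.2]
opening: 0.21
```

View pics/g4.png

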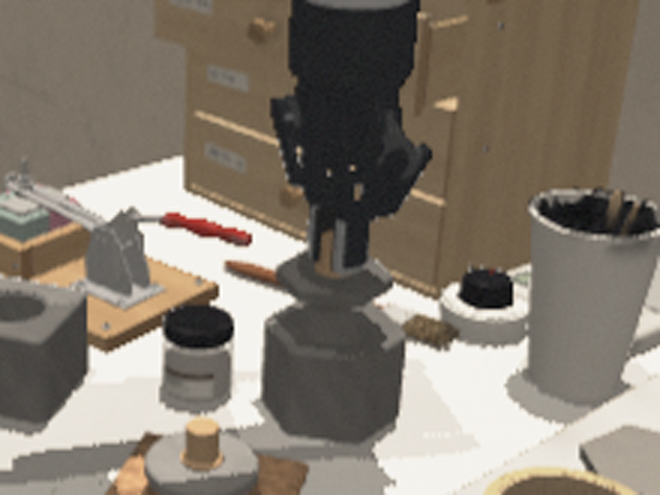

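The hex lid is level and centred over the hex pot. Lowering gently.

```bash
python3 -m pendant '[[[0,0,-12,0,10],[0,0,-8,0,10],[0,0,-4,0,10],[0,0,-2,0,10],[0,0,-1,0,10],[0,0,-1,0,10],[0,0,0,0,10]]]'; python3 -m pendant '[[[0,0,-0.5,0,10],[0,0,-0.5,0,10],[0,0,-0.5,0,10],[0,0,-0.5,0,10],[0,0,0,0,10]]]'
```

```text
time_s: 14.85
eef_pos: [0.6047, -0.2246, 0.0799]
eef_rot: [0.0, 0.997, -0.076, 0.0]
wrist_force: [-0.7, -0.2, -1.3]
opening: 0.211
time_s: 15.48
eef_pos: [0.6048, -0.2247, 0.0779]
eef_rot: [0.0, 0.997, -0.076, 0.0]
wrist_force: [0.9, 0.0, -1.2]
opening: 0.21
```

```bash
python3 -m pendant '[[[0,0,-0.3,0,10],[0,0,-0.3,0,10],[0,0,-0.3,0,10],[0,0,0,0,10]]]'
```

```text
time_s: 15.98
eef_pos: [0.6049, -0.2248, 0.0777]
eef_rot: [0.0, 0.997, -0.076, 0.0]
wrist_force: [-1.2, 0.1, 5.8]
opening: 0.207
```

```bash
python3 -m pendant '[[[0,0,0,0,50],[0,0,0,0,50],[0,0,0,0,50],[0,0,15,0,50],[0,0,35,0,50],[0,0,30,0,50],[-16,35,0,0,50],[-16,35,0,0,50]]]'; python3 -m pendant '[[[-16,35,0,0,50],[-16,35,0,0,50],[-16,35,0,0,50],[-16,35,0,0,50],[-16,35,0,0,50],[-17,34,0,0,50],[-17,34,0,0,50],[0,0,0,0,50]]]'
cat > e.py <<'E'
import fit as F,sys; from fit import *
ims=[imaging.camera("top") for _ in range(5)]
c=ims[0]; c["img"]=np.uint8(np.clip(np.mean([i["img"] for i in ims],0)*1.6,0,255)); np.save("top_%s.npy"%sys.argv[1],c["img"])
a=[]
for x,y in [(198,247),(272,251),(350,181),(358,245)]:
    a.append(cv2.resize(c["img"][y-30:y+30,x-30:x+30,::-1],(300,300),interpolation=cv2.INTER_CUBIC))
cv2.imwrite("pics/e%s.png"%sys.argv[1],np.vstack([np.hstack(a[:2]),np.hstack(a[2:])]))
for cap in (120,130,170):
    F.CAP=cap
    print(cap,"hexlid",fit(c,6,.068,.6051,-.2247,.074,.003),"hexpot",fit(c,6,.084,.6051,-.2247,.064,.004),"sqlid",fit(c,4,.068,.4532,-.067,.074,.003),"sqpot",fit(c,4,.084,.4535,-.067,.064,.004))
E
python3 e.py 1 | sed 's/np.float64//g'
```

```text
time_s: 16.98
eef_pos: [0.5728, -0.1544, 0.1587]
eef_rot: [0.0, 0.997, -0.076, 0.001]
wrist_force: [0.3, 0.0, -0.9]
opening: 0.585
time_s: 17.98
eef_pos: [0.4578, 0.0902, 0.1578]
eef_rot: [-0.0, 0.997, -0.074, 0.0]
wrist_force: [-0.3, -0.9, 0.3]
opening: 0.587
120 hexlid ((0.6021), (-0.2217), (10.8), (0.55)) hexpot ((0.6064), (-0.2256), (36.8), (3.26)) sqlid ((0.4502), (-0.07), (46.5), (0.01)) sqpot ((0.4499), (-0.0632), (57.2), (0.0))
130 hexlid ((0.6051), (-0.2256), (37.7), (1.77)) hexpot ((0.6071), (-0.2261), (38.1), (3.31)) sqlid ((0.4502), (-0.07), (46.5), (0.08)) sqpot ((0.4499), (-0.0632), (57.2), (0.0))
170 hexlid ((0.6081), (-0.2257), (39.0), (6.41)) hexpot ((0.6022), (-0.224), (37.8), (9.61)) sqlid ((0.4502), (-0.0682), (82.7), (2.41)) sqpot ((0.4536), (-0.0676), (31.0), (9.29))
```

View pics/e1.png

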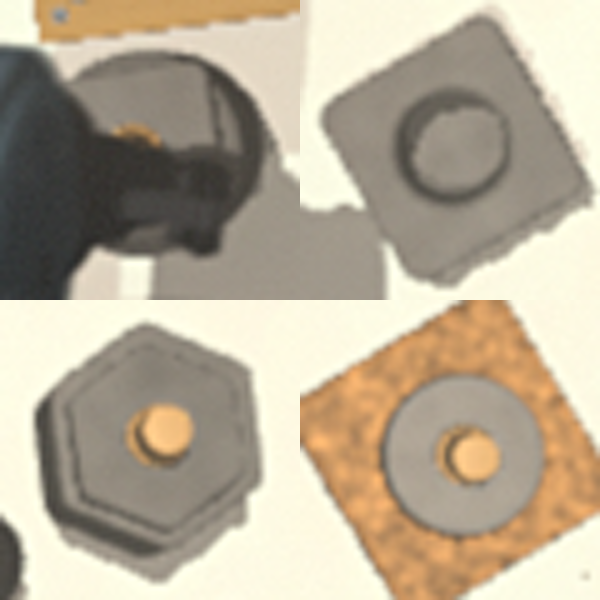

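Hex lid is seated and parallel to the pot: fits give 37.7–39.0° against 37–38°. The round lid lies flat on the mat. Now the square lid.

```bash
python3 -m pendant '[[[1,-1,-30,0,50],[0,0,-30,0,50],[0,0,-13,0,50],[0,0,-5,0,50],[0,0,-2,0,50],[0,0,0,0,50]]]';  python3 -m pendant '[[[0,0,0,0,10],[0,0,0,0,10],[0,0,0,0,10],[0,0,0,0,10],[0,0,0,0,10]]]'
```

```text
time_s: 18.98
eef_pos: [0.4603, 0.0874, 0.0776]
eef_rot: [-0.0, 0.997, -0.076, 0.001]
wrist_force: [0.4, 0.0, -0.2]
opening: 0.588
time_s: 19.6
eef_pos: [0.4602, 0.0875, 0.0777]
eef_rot: [-0.0, 0.997, -0.076, 0.001]
wrist_force: [-1.7, 0.4, 5.7]
opening: 0.209
```

```bash
python3 -m pendant '[[[0,0,3,0,10],[0,0,8,0,10],[0,0,20,0,10],[0,0,30,0,10],[0,0,20,0,10],[0,0,0,0,10],[0,-10,0,0,10],[-1,-25,0,5,10]]]'; python3 -m pendant '[[[-1,-30,0,5,10],[-1,-30,0,5,10],[-1,-30,0,6,10],[-1,-30,0,0,10],[0,0,-30,0,10],[0,0,-20,0,10],[0,0,0,0,10],[0,0,0,0,10]]]'
python3 - <<'E'
from h import *
c=imaging.camera("scene");save(c,"g5.png",(180,140,400,305),3)
E
```

```text
time_s: 20.6
eef_pos: [0.4576, 0.0523, 0.1565]
eef_rot: [-0.0, 1.0, -0.03, -0.001]
wrist_force: [0.5, 0.6, -2.0]
opening: 0.212
time_s: 21.6
eef_pos: [0.4546, -0.0678, 0.108]
eef_rot: [-0.0, 0.994, 0.107, -0.0]
wrist_force: [1.1, 0.1, -1.9]
opening: 0.209
```

View pics/g5.png

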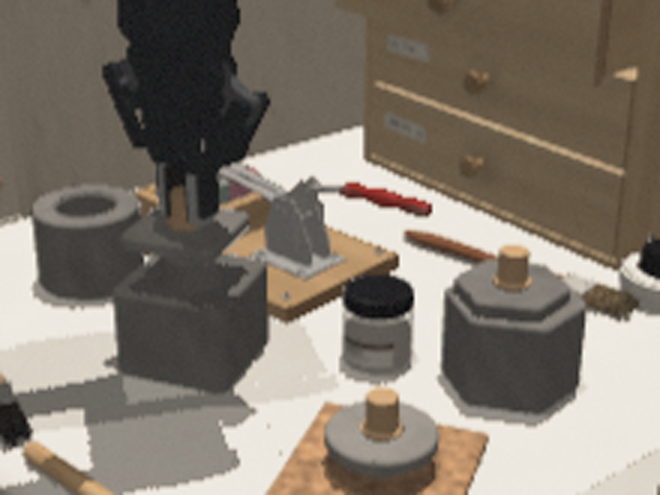

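Square lid sits over the square pot, and the hex lid looks fully seated at (513,290). Lowering.

```bash
python3 -m pendant '[[[0,0,-12,0,10],[0,0,-8,0,10],[0,0,-4,0,10],[0,0,-2,0,10],[0,0,-1,0,10],[0,0,-1,0,10],[0,0,0,0,10]]]'; python3 -m pendant '[[[0,0,-0.5,0,10],[0,0,-0.5,0,10],[0,0,-0.5,0,10],[0,0,-0.4,0,10],[0,0,0,0,10]]]'
```

```text
time_s: 22.52
eef_pos: [0.4547, -0.0676, 0.08]
eef_rot: [0.0, 0.994, 0.107, 0.0]
wrist_force: [0.8, 0.2, -2.5]
opening: 0.207
time_s: 23.15
eef_pos: [0.4548, -0.0676, 0.0781]
eef_rot: [0.0, 0.994, 0.107, 0.0]
wrist_force: [0.9, 0.1, -1.4]
opening: 0.209
```

```bash
python3 -m pendant '[[[0,0,-0.3,0,10],[0,0,-0.3,0,10],[0,0,-0.3,0,10],[0,0,0,0,10]]]'
```

```text
time_s: 23.65
eef_pos: [0.4549, -0.0676, 0.0777]
eef_rot: [0.0, 0.994, 0.107, 0.0]
wrist_force: [-1.4, 0.8, 5.5]
opening: 0.207
```

```bash
python3 -m pendant '[[[0,0,0,0,50],[0,0,0,0,50],[0,0,0,0,50],[0,0,15,0,50],[0,0,35,0,50],[0,0,30,0,50],[2,-36,0,0,50],[2,-38,0,0,50]]]'; python3 -m pendant '[[[3,-38,0,0,50],[2,-37,0,0,50],[3,-37,0,0,50],[0,0,0,0,50],[0,0,0,0,50]]]'; python3 e.py 2 | sed 's/np.float64//g'
```

```text
time_s: 24.65
eef_pos: [0.4593, -0.1424, 0.159]
eef_rot: [0.001, 0.994, 0.108, 0.001]
wrist_force: [0.7, -0.0, -0.3]
opening: 0.588
time_s: 25.28
eef_pos: [0.4664, -0.2531, 0.1574]
eef_rot: [-0.0, 0.994, 0.107, -0.0]
wrist_force: [-0.7, 0.6, 0.1]
opening: 0.586
120 hexlid ((0.6021), (-0.2217), (8.1), (0.44)) hexpot ((0.606), (-0.2253), (39.3), (3.28)) sqlid ((0.4505), (-0.0641), (57.2), (0.0)) sqpot ((0.4499), (-0.0632), (57.2), (0.0))
130 hexlid ((0.6051), (-0.2256), (37.5), (1.22)) hexpot ((0.6017), (-0.2207), (31.7), (3.65)) sqlid ((0.4553), (-0.0698), (31.1), (0.04)) sqpot ((0.4516), (-0.0644), (53.3), (0.03))
170 hexlid ((0.6063), (-0.2267), (39.3), (6.47)) hexpot ((0.6022), (-0.2241), (38.2), (9.21)) sqlid ((0.4513), (-0.064), (31.3), (7.14)) sqpot ((0.4537), (-0.0675), (31.7), (8.33))
```

View pics/e2.png

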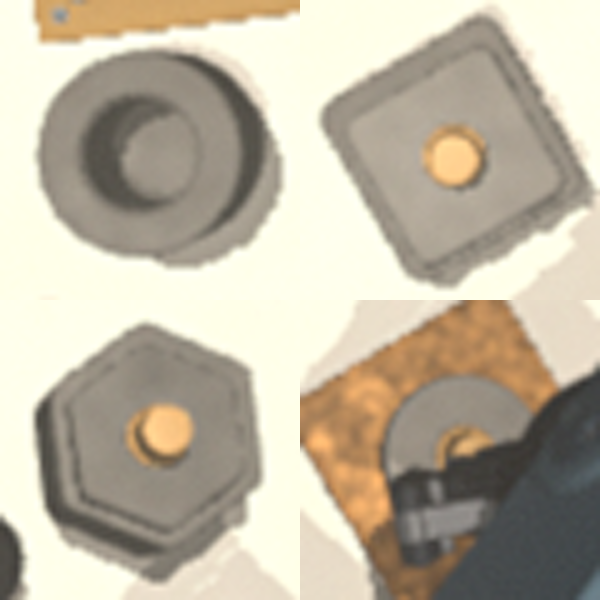

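Both placed lids look parallel and seated. The square lid's margins are even, at 31.3° against 31–31.7°. Now the round lid.

```bash
python3 -m pendant '[[[0,0,-30,0,50],[0,0,-45,0,50],[0,0,-30,0,50],[0,0,-12,0,50],[0,0,-4,0,50],[0,0,-1,0,50],[0,0,0,0,50]]]'; python3 -m pendant '[[[0,0,0,0,10],[0,0,0,0,10],[0,0,0,0,10],[0,0,0,0,10],[0,0,0,0,10]]]'
python3 - <<'E'
from fit import *
c=imaging.camera("top"); c["img"]=np.load("top_2.npy")
print(fit(c,0,.084,.458,.088,.064),fit(c,0,.051,.458,.088,.064))
E
```

```text
time_s: 26.4
eef_pos: [0.4673, -0.2541, 0.0362]
eef_rot: [0.001, 0.994, 0.107, 0.001]
wrist_force: [-1.1, 0.2, -0.6]
opening: 0.585
time_s: 27.02
eef_pos: [0.467, -0.2539, 0.0359]
eef_rot: [0.0, 0.994, 0.107, 0.0]
wrist_force: [-1.8, 0.7, 6.0]
opening: 0.208
(np.float64(0.4581), np.float64(0.0855), None, np.float64(8.36)) (np.float64(0.4576), np.float64(0.0892), None, np.float64(7.86))
```

```bash
python3 -m pendant '[[[0,0,3,0,10],[0,0,10,0,10],[0,0,30,0,10],[0,0,45,0,10],[0,0,37,0,10],[0,0,10,0,10],[-1,30,0,0,10],[-1,40,0,0,10]]]'; python3 -m pendant '[[[-1,44,0,0,10],[-1,44,0,0,10],[-1,44,0,0,10],[-1,44,0,0,10],[-1,44,0,0,10],[-1,35,0,0,10],[-1,17,0,0,10],[0,0,0,0,10]]]';  python3 -m pendant '[[[0,0,-25,0,10],[0,0,-30,0,10],[0,0,-8,0,10],[0,0,0,0,10],[0,0,0,0,10]]]'
python3 - <<'E'
from h import *
c=imaging.camera("scene");save(c,"g6.png",(150,120,370,285),3)
E
```

```text
time_s: 28.08
eef_pos: [0.4638, -0.183, 0.1689]
eef_rot: [-0.001, 0.994, 0.106, -0.001]
wrist_force: [-0.6, 0.2, -1.5]
opening: 0.21
time_s: 29.08
eef_pos: [0.457, 0.089, 0.1693]
eef_rot: [0.0, 0.994, 0.108, -0.001]
wrist_force: [0.1, 0.1, -1.0]
opening: 0.206
time_s: 29.7
eef_pos: [0.4586, 0.088, 0.1082]
eef_rot: [0.0, 0.994, 0.107, 0.001]
wrist_force: [-0.4, 0.8, -2.2]
opening: 0.204
```

View pics/g6.png

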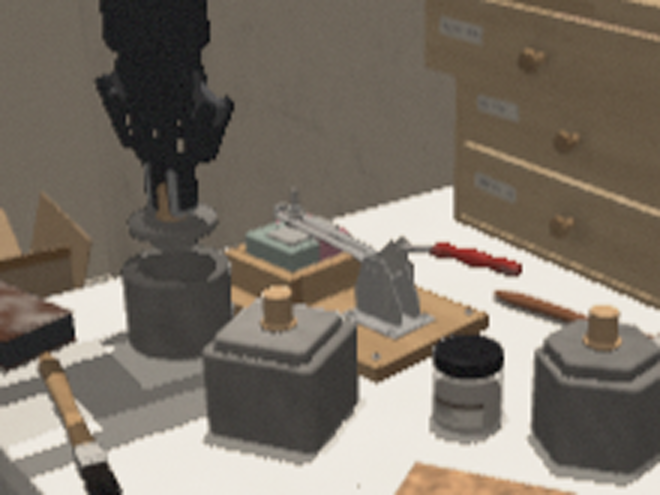

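The round lid is centred over the round pot's bore at (175,225), and the other two are seated. Lowering.

```bash
python3 -m pendant '[[[0,0,-12,0,10],[0,0,-8,0,10],[0,0,-4,0,10],[0,0,-2,0,10],[0,0,-1,0,10],[0,0,-1,0,10],[0,0,0,0,10]]]'; python3 -m pendant '[[[0,0,-0.5,0,10],[0,0,-0.5,0,10],[0,0,-0.5,0,10],[0,0,-0.4,0,10],[0,0,0,0,10]]]'
```

```text
time_s: 30.62
eef_pos: [0.4576, 0.0884, 0.0792]
eef_rot: [0.0, 0.994, 0.107, 0.0]
wrist_force: [-0.1, -1.0, -1.6]
opening: 0.208
time_s: 31.25
eef_pos: [0.4577, 0.0884, 0.0779]
eef_rot: [0.0, 0.994, 0.107, -0.0]
wrist_force: [-3.4, 0.3, 7.3]
opening: 0.209
```

```bash
python3 -m pendant '[[[0,0,0,0,50],[0,0,0,0,50],[0,0,0,0,50],[0,0,15,0,50],[0,0,35,0,50],[0,0,50,0,50],[0,0,20,0,50],[-10,-40,0,0,50]]]'; python3 -m pendant '[[[-10,-50,0,0,50],[-10,-50,0,0,50],[-10,-50,0,0,50],[-10,-50,0,0,50],[-10,-50,0,0,50],[-10,-50,0,0,50],[-10,-50,0,0,50],[0,0,0,0,50]]]'; python3 e.py 3 | tail -1| sed 's/np.float64//g'
python3 - <<'E'
from fit import *
c=imaging.camera("top"); c["img"]=np.load("top_3.npy")
print("round pot",fit(c,0,.084,.458,.088,.064),"lid",fit(c,0,.068,.458,.088,.074,.004))
s=imaging.camera("scene"); save(s,"s3.png",(180,160,400,290),3)
E
```

```text
time_s: 32.25
eef_pos: [0.4495, 0.0491, 0.2008]
eef_rot: [0.001, 0.994, 0.109, 0.003]
wrist_force: [1.0, -1.9, -0.2]
opening: 0.587
time_s: 33.25
eef_pos: [0.3769, -0.3049, 0.1984]
eef_rot: [0.001, 0.994, 0.105, 0.0]
wrist_force: [1.0, 0.2, 1.0]
opening: 0.591
170 hexlid ((0.6063), (-0.2268), (39.3), (6.27)) hexpot ((0.6021), (-0.2241), (37.9), (9.64)) sqlid ((0.4513), (-0.064), (31.3), (7.12)) sqpot ((0.4539), (-0.0676), (31.1), (9.78))
round pot (np.float64(0.4579), np.float64(0.0884), None, np.float64(8.98)) lid (np.float64(0.4553), np.float64(0.092), None, np.float64(8.38))
```

View pics/e3.png

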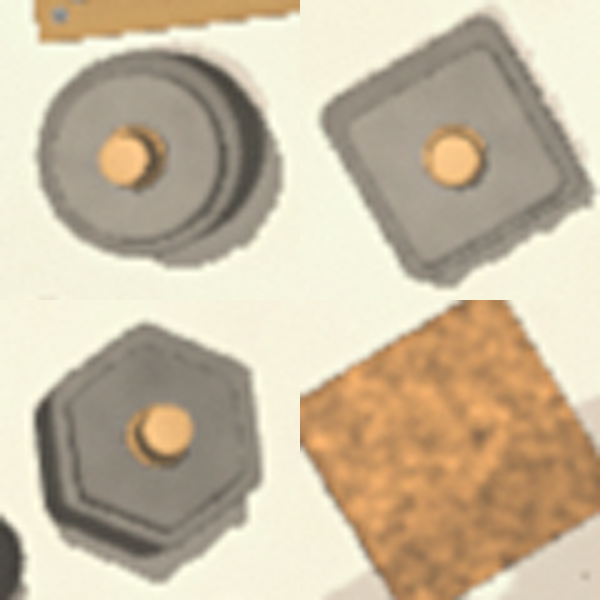

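View pics/s3.png

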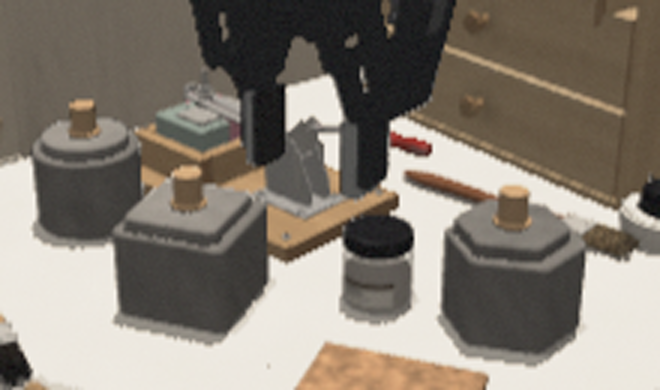

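All three lids are on their matching pots, seated and parallel, and the robot is clear of everything.

```bash
python3 -c "
from bench import order
print(order.hand_in())"
```

```text
the job is handed in; nothing more can be done
None
```

Each pot now wears the lid of its own shape, and I handed the job in at about 34 s of the 104 s. I laid the round lid on the cork mat, moved the hex lid to the hex pot and the square lid to the square pot, then put the round lid on the round pot. Each lid was lowered in steps of 0.5 mm or less at the end and released only after the wrist force showed contact, at 5–7 N.

**Seating:** all three lids ended at gripper heights that match full seating to within about 0.2 mm. Both camera views show them flat.

**Parallel sides:** the square lid measured 31.3° against 31.1° for its pot. The hex lid measured 37.5–39.3° against about 38° for its pot, so the two agree to within about 1.5°.

**Pots:** repeat measurements put them where they started, within 1–3 mm measuring noise.

**Disagreements:** the lid centre positions from the image fits scattered by 3–5 mm, because the lid edges have low contrast. I relied on the forces, the heights and the pictures instead of those numbers.

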